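Hold the field-lens mount over the lamp port of a microscope stand

TASK

First bring the lamp dimmer lever on the microscope stand back to its idle mark (the long tick), and leave it there. Then take the rectangular four-hole lens mount from the mat and hold it level over the stand's lens port, its four holes in line with the four threaded holes (either way round) and about 15 mm above the deck, so that I can slide the gasket in under it and start the screws. Finish still holding it there, steady and touching nothing; do not knock it against the stand, and leave the other things where they are.

Things in the scene. Friction and masses are not known exactly. Their poses are not given: they have to be found in the camera images.
- mount_grip (a point): lens mount, the part to hold, about 0.26 kg, flat on the 3 mm mat: aluminium plate 84 x 100 x 6 mm with four 8 mm holes and, upright on its centre, a round collar 50 mm across, up to 50 mm above the plate's underside. This point: on the collar's axis, 32 mm above the underside, where to grip; fingers on the collar stand over the plate. x along the 84 mm side, y along the 100 mm side, z up
- dimmer (a joint): lamp dimmer lever about its upright pivot, rad: 0 = off stop, 1.75 = full-brightness stop, growing anticlockwise seen from above. The idle mark (the one long tick of six on the deck, second from the off stop) is at 0.35. Starts well above it. Friction (about 1.6 N at the knob) keeps the lever where it is left
- dimmer_knob (a point): centre of the upright black finger knob at the end of the dimmer lever: 14 mm across, free from 11 to 46 mm above the deck, this point 34 mm above the deck and 50 mm from the pivot; the flat lever arm below it reaches 9 mm above the deck
- dimmer_pivot (a point): pivot of the dimmer lever, at deck height (65 mm above the bench); its hub is 26 mm across and 12 mm tall. Axes are the stand's. At joint value q the lever points along (-cos(0.873 - q), sin(0.873 - q)) in the stand's x, y
- port (a point): centre of the open 45 mm lens port in the flat deck of the microscope stand, at deck height (65 mm above the bench). The stand is a fixed white box 290 x 210 x 65 mm; its centre lies 40 mm along -x. x, y along its 290 and 210 mm sides (x to its back, away from the lever), z up. 78 mm along x from here is a pillar socket 44 mm across, 8 mm high
- hole0 (a point): screw hole of the lens mount, its centre on the plate's underside, at x, y = -30, -39 mm in the mount's axes (8 mm across, goes through)
- hole1 (a point): screw hole of the lens mount, its centre on the plate's underside, at x, y = -30, +39 mm in the mount's axes (8 mm across, goes through)
- hole2 (a point): screw hole of the lens mount, its centre on the plate's underside, at x, y = +30, +39 mm in the mount's axes (8 mm across, goes through)
- hole3 (a point): screw hole of the lens mount, its centre on the plate's underside, at x, y = +30, -39 mm in the mount's axes (8 mm across, goes through)
- thread0 (a point): threaded hole in the stand's deck, its centre at deck height, at x, y = -30, -39 mm from the port centre in the stand's axes (7 mm across)
- thread1 (a point): threaded hole in the stand's deck, its centre at deck height, at x, y = -30, +39 mm from the port centre in the stand's axes (7 mm across)
- thread2 (a point): threaded hole in the stand's deck, its centre at deck height, at x, y = +30, +39 mm from the port centre in the stand's axes (7 mm across)
- thread3 (a point): threaded hole in the stand's deck, its centre at deck height, at x, y = +30, -39 mm from the port centre in the stand's axes (7 mm across)
- camera_mount: round three-hole camera mount, a bystander: disc 84 mm across, 6 mm thick, with a 38 mm collar, 40 mm tall in all; origin under its centre
- screw_dish: round steel dish 72 mm across and 22 mm high holding the long screws, on the mat, a bystander; origin under its centre
- screwdriver: screwdriver about 170 mm long lying on the mat, a bystander; origin at mid-length on its underside, x axis along it
- objective: microscope objective standing on the bench near the robot, 28 mm across, 44 mm tall, a bystander; origin under its centre
- slide_box: flat slide box 85 x 170 x 36 mm at the right side of the bench, a bystander; origin under its centre
- immersion_oil: small amber bottle 38 mm across, 75 mm tall at the back, a bystander; origin under its centre
- sample_jar: small glass jar 52 mm across, 62 mm tall at the back, a bystander; origin under its centre
- petri_dish: clear shallow dish 92 mm across, 16 mm high at the left side, a bystander; origin under its centre
- lens_mount: the same lens mount by its underside: origin at the centre of the plate's underside, axes as for mount_grip
- stand: the microscope stand: origin under its centre, on the bench; axes as for the port
There are look-alikes about, which are no part of the job. What is shaped like the lens_mount but purple or red is not meant.

How it is judged:
On the way, in this order (a step that is already met when the one before it is completed fails the run):
1. the dimmer lever stands still at its idle mark (0.25 to 0.45 rad) (value of joint dimmer between 0.25 and 0.45 rad and velocity of joint dimmer between -0.05 and 0.05 rad/s), for 0.3 s.
2. the lens mount is lifted off the mat in the gripper (its grip point over 70 mm above the bench), the lever still at idle (value of joint dimmer between 0.25 and 0.45 rad and height (world z) of mount_grip above 0.07 m and contact force between the fingers and lens_mount above 0.5 N), for 0.1 s.
At the end, for the whole second after the job is handed in: Lever at its idle mark within 0.1 rad. The gripper alone holds the lens mount, at rest over the port: each hole within 4 mm (seen from above) of its threaded hole, either way round; the plate's underside 6 to 28 mm above the deck at every hole, level within 0.08 rad (value of joint dimmer between 0.25 and 0.45 rad and z of hole0 in the frame of port between 0.006 and 0.028 m and z of hole1 in the frame of port between 0.006 and 0.028 m and z of hole2 in the frame of port between 0.006 and 0.028 m and z of hole3 in the frame of port between 0.006 and 0.028 m and ((horizontal distance between hole0 and thread0 below 0.004 m and horizontal distance between hole1 and thread1 below 0.004 m and horizontal distance between hole2 and thread2 below 0.004 m and horizontal distance between hole3 and thread3 below 0.004 m) or (horizontal distance between hole0 and thread2 below 0.004 m and horizontal distance between hole1 and thread3 below 0.004 m and horizontal distance between hole2 and thread0 below 0.004 m and horizontal distance between hole3 and thread1 below 0.004 m)) and angle between mount_grip's own z axis and vertical below 0.08 rad and linear speed of lens_mount below 0.01 m/s and angular speed of lens_mount below 0.1 rad/s and contact force between the fingers and lens_mount above 0.5 N and contact force between lens_mount and stand below 0.1 N); the arm keeps its last pose, push and grip.
It fails at once if the lens mount is knocked against the stand (over 6 N) (contact force between lens_mount and stand above 6 N).
It fails at once if one of the other things is moved more than 20 mm (distance of any of camera_mount, screw_dish, screwdriver, objective, slide_box, immersion_oil, sample_jar, petri_dish from where it was at the start of the episode above 0.02 m).
It also fails if it takes over 64 s, if anything falls off the work surface, if the arm or the gripper's body presses on something with over 40 N, if the wrist force passes 120 N, or if a joint passes its speed limit or range.

ROBOT

A 6-joint arm with a two-finger parallel gripper is mounted at the origin on the work surface. World frame = base frame: x ahead of the robot, y to its left, z up, the work surface at z = 0. Lengths are in m, angles in rad, forces in N, time in s.
With the tool pointing down it reaches from about 0.225 to 0.875 m from the base axis. Payload 3.4 kg.
Tool frame: the origin (TCP) lies between the finger pads; the fingertips stand 19 mm ahead of it and the grasp point (between the pads) is the TCP; z points along the fingers, y is the line along which they close (so a half turn about z gives the same grasp; the last joint's range is limited). The gripper opens to 85 mm and grips with 20 to 120 N. Pads are 22 mm wide; open, the fingers measure 114 mm over their backs; the gripper's body (76 mm by 85 mm) begins 54 mm behind the grasp point. The pads swing forward as they close: fully open they stand 13 mm farther back than shut.
Start: joints at [1.119, 0.276, 1.505, -0, 1.361, -0.121], TCP at [0.187, 0.544, 0.25] pointing down, gripper open.
Joint ranges: [-2.89, 2.89], [-0.75, 2.08], [0.22, 2.7], [-1.18, 4.32], [0.11, 2.71], [-2.7, 2.7]. Speed limits (rad/s): [2.57, 2.57, 3.14, 3.14, 3.14, 3.14].

INTERFACE

Orientations are given as a unit quaternion [w, x, y, z].
In Python, from rig import get_state, imaging, ticket gives the robot as it stands. The module is installed in compiled form; this text tells all that it offers.
- The arm moves only by the shell command python3 -m inch 'ROWS' [FORCE]. ROWS is JSON, a list of rows, each an object with "claw": the opening, from -1 (shut) to 1 (fully open); "travel": the shift along the world's x, y, z in units of 200 mm (1.0 is 200 mm), a list of three; "turn": the turn about the world's z in units of 180 degrees (1.0 is 180 degrees). A call has 1 to 5 rows; each row is the pose to reach, as a shift and turn from the pose commanded when the call began, turning the shorter way round; what a row does not reach only later rows make up. A row lasts 1/10 s, in which the tool goes at most 50 mm and 8.59 degrees, less where a joint would pass 70% of its speed; a pose out of reach is approached as far as the arm can. A call with a number of a shift or a turn outside -1 to 1 is refused whole. A call with a gripper value outside its range is refused whole. The fingers move at their own pace and stop on an object; FORCE is the grip in N (left out, the last holds). Time passes only in rows, so rows that repeat a pose let the fingers close. It gives the time, the measured TCP pose, the force, the opening and the grip force at its end, in the units of the state.
- get_state(): the state, without advancing time (a new reading comes with each control period).
- imaging.get_image(name): name is "scene" or "top" or "wrist"; returns the picture (420x560x3 uint8, red, green, blue); there is no depth.
- imaging.camera_params(name): a dict with "camera_matrix" (3x3 intrinsics, pixels), "cam_to_world" (4x4, takes a point from camera to world coordinates); the wrist camera has in their place "T_tool_cam" (4x4, takes a point from camera to tool coordinates, whose origin is the TCP and whose axes are the flange's). Camera axes: x right, y down, z forward; pixel columns grow to the right and rows downward; lengths in m; the calibration is good to about 2 mm. A picture is of the moment at which its call begins: read the wrist's pose just before it. camera_params takes no time and is no camera call.
- ticket.sign_off(): hands the job in; it is judged then, once.
The state is a dict: "clock": time; "qpos": joint angles; "qd": joint speeds; "effort": joint torques, N m; "position": TCP position; "ee_rot": TCP orientation; "contact_force": force on the tool from outside, world axes, zero at the start; "moment": the same for the moment, N m; "width": finger opening in m; "gripper_force": force on a finger pad.
Only numpy, scipy, OpenCV 4.12 (cv2) and the standard library are available. Lean on these libraries where they do the work, as an engineer would, in place of code of your own. Each camera call takes 0.05 s, during which the arm holds its last target. There are 200 camera calls.

## Working session

There is one attempt and no reset: what is moved stays moved. The work goes in short steps, Python scripts to look and compute and a shell command to move; the robot and the scene stay as the last step left them, time stands still between calls to the robot, and variables do not carry over. Pictures are saved under pics/ and viewed, at most 10 in all, crops included, and the job is handed in when it is done.

```bash
mkdir -p pics; cat > h.py <<'E'
import numpy as np, cv2
from rig import get_state, imaging, ticket
from scipy.spatial.transform import Rotation as R
def snap(n,f):
    s=get_state(); im=imaging.get_image(n); cv2.imwrite('pics/'+f,im[:,:,::-1]); return s,im
def cam(n,s=None):
    p=imaging.camera_params(n); K=np.array(p['camera_matrix'])
    if 'cam_to_world' in p: return K,np.array(p['cam_to_world'])
    q=s['ee_rot']; T=np.eye(4); T[:3,:3]=R.from_quat([q[1],q[2],q[3],q[0]]).as_matrix(); T[:3,3]=s['position']
    return K,T@np.array(p['T_tool_cam'])
def ray(K,T,uv,z):
    d=T[:3,:3]@np.linalg.solve(K,[uv[0],uv[1],1]); o=T[:3,3]; return o+d*(z-o[2])/d[2]
def proj(K,T,P):
    c=np.linalg.inv(T)@np.append(P,1); p=K@c[:3]; return p[:2]/p[2]
E
python3 - <<'E'
from h import *
import json
s,im=snap('top','t0.png'); s2,i2=snap('scene','s0.png')
cv2.imwrite('pics/t0b.png',cv2.resize(im[:,:,::-1],(800,600),interpolation=cv2.INTER_CUBIC))
print(s); print(cam('top')); print(imaging.camera_params('wrist'))
E
```

```text
{'clock': 0.0, 'qpos': array([ 1.11902316e+00,  2.76573427e-01,  1.50614666e+00, -3.74271272e-05,
        1.36072901e+00, -1.20996363e-01]), 'qd': array([-3.23880513e-04, -1.80270781e-03, -6.64448412e-05, -9.39817024e-04,
        1.18192995e-03,  1.24726401e-03]), 'effort': array([-1.06584008e-03, -4.16776764e+01, -2.45800102e+01, -6.18447648e-04,
        1.09559525e-02,  1.01079780e-05]), 'position': array([0.1865361 , 0.54335785, 0.24944661]), 'ee_rot': array([-2.44655795e-04,  1.64631509e-01,  9.86354705e-01, -8.95583423e-04]), 'contact_force': array([0.01697627, 0.33533075, 0.01413104]), 'moment': array([-0.0239146 , -0.00018468, -0.01969469]), 'gripper_force': 0.0, 'width': 0.08550850040941319}
(array([[478.00753657,   0.        , 276.12476025],
       [  0.        , 478.00753657, 211.70623616],
       [  0.        ,   0.        ,   1.        ]]), array([[-0.01377505, -0.99790111,  0.06327413,  0.47920038],
       [-0.99973589,  0.01258091, -0.01923227,  0.0143986 ],
       [ 0.01839586, -0.06352235, -0.99781086,  1.31818891],
       [ 0.        ,  0.        ,  0.        ,  1.        ]]))
{'camera_matrix': array([[362.22072708,   0.        , 279.2073403 ],
       [  0.        , 362.22072708, 205.11314107],
       [  0.        ,   0.        ,   1.        ]]), 'T_tool_cam': array([[-3.60374827e-04, -9.64318758e-01, -2.64743656e-01,
         6.72308752e-02],
       [ 9.99999802e-01, -4.84049098e-04,  4.01909042e-04,
        -7.70905777e-04],
       [-5.15717356e-04, -2.64743459e-01,  9.64318741e-01,
        -1.22996113e-01],
       [ 0.00000000e+00,  0.00000000e+00,  0.00000000e+00,
         1.00000000e+00]])}
```

View pics/t0b.png

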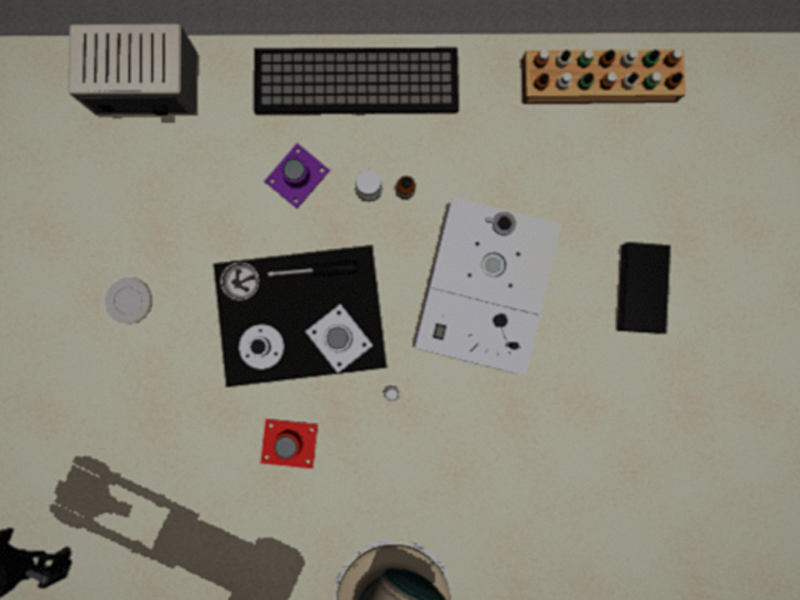

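The top view, in 800x600 pixels, shows four things that could be taken for the lens mount:
- aluminium square plate on the mat at (338,338)
- purple copy at (297,175)
- red copy at (290,443)
- round three-hole camera mount at (261,346)

I choose the aluminium four-hole one. The stand is centred near (488,287), with the port at (493,265), the lever hub at (500,320) and the knob at (513,346). Next I'll check the choice in a close crop.

```bash
python3 - <<'E'
from h import *
im=cv2.imread('pics/t0.png')
c=im[135:270,205:400]; cv2.imwrite('pics/c0.png',cv2.resize(c,None,fx=4,fy=4,interpolation=cv2.INTER_CUBIC))
E
```

```text
(no output)
```

View pics/c0.png

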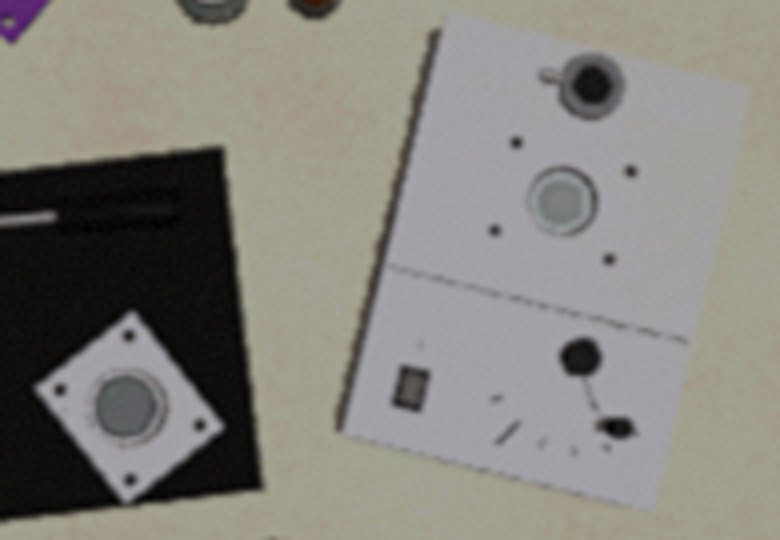

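The crop confirms the choice: an aluminium square plate with a central collar and four holes at crop (129,335), (200,425), (130,480), (60,390). The thread holes are at (516,142), (630,171), (609,259), (494,230), the hub at (580,357), the knob at (616,427), and the long tick near (508,432).

```bash
cat >> h.py <<'E'
def fit(loc,w):  # rigid 2D: w = R loc + t
    loc,w=np.array(loc,float),np.array(w)[:,:2]; a=loc-loc.mean(0); b=w-w.mean(0)
    th=np.arctan2((a[:,0]*b[:,1]-a[:,1]*b[:,0]).sum(),(a*b).sum()); c,s=np.cos(th),np.sin(th); M=np.array([[c,-s],[s,c]])
    t=w.mean(0)-M@loc.mean(0); return th,t,M,np.abs(loc@M.T+t-w).max()
H=np.array([[-.03,-.039],[-.03,.039],[.03,.039],[.03,-.039]])
def lever(port,M,q): 
    return None
E
python3 - <<'E'
from h import *
K,T=cam('top'); g=lambda p,z: ray(K,T,(p[0]/4+205-.375,p[1]/4+135-.375),z)
th=[g(p,.065) for p in [(609,259),(494,230),(516,142),(630,171)]]
a,t,M,e=fit(H,th); print('stand yaw',a,'port',t,'err',e)
piv=g((580,357),.077)[:2]; print('pivot',piv,'local',M.T@(piv-t))
k=g((616,427),.111)[:2]; print('knob',k,'local rel piv',M.T@(k-piv), np.linalg.norm(k-piv))
d=M.T@(k-piv); print('q',.873-np.arctan2(d[1],-d[0]))
for q in (.35,1.2): print(q,piv+.05*M@[-np.cos(.873-q),np.sin(.873-q)])
P=[(129,335),(200,425),(130,480),(60,390)]; W=np.array([g(p,.009) for p in P])
print(W, [np.linalg.norm(W[i]-W[(i+1)%4]) for i in range(4)])
for r in range(4):
    a,t,M,e=fit(H,np.roll(W[::-1],r,0)); print(a,t,e)
for r in range(4):
    a,t,M,e=fit(H,np.roll(W,r,0)); print('x',a,t,e)
E
```

```text
stand yaw -0.2610967165318186 port [ 0.62782103 -0.19337179] err 0.00020647589517427956
pivot [ 0.52372704 -0.20060539] local [-0.0986987  -0.03385929]
knob [ 0.47794237 -0.21649997] local rel piv [-0.04012988 -0.02717473] 0.048465175319188585
q 1.4682386730971282
0.35 [ 0.48832571 -0.1652961 ]
1.2 [ 0.47383558 -0.20389817]
[[0.54527889 0.09690323 0.009     ]
 [0.4831184  0.04900695 0.009     ]
 [0.44637303 0.09707028 0.009     ]
 [0.50828483 0.14427626 0.009     ]] [np.float64(0.07847280101676721), np.float64(0.06050046197742821), np.float64(0.07785547355540423), np.float64(0.060106271600236315)]
2.219141657299124 [0.49576379 0.09681418] 0.04816888991134172
1.5774083910140582 [0.49576379 0.09681418] 0.07806444456435419
-0.922450996290669 [0.49576379 0.09681418] 0.0481688899113417
-1.5641842625757447 [0.49576379 0.09681418] 0.07806444456435382
x 2.226216544773152 [0.49576379 0.09681418] 0.00031144387064230283
x -2.4856769954530016 [0.49576379 0.09681418] 0.01269959925144841
x -0.9153761088166417 [0.49576379 0.09681418] 0.00031144387064230283
x 0.655915658136792 [0.49576379 0.09681418] 0.012699599251448382
```

```bash
python3 -m inch '[{"claw":1,"travel":[0.365,-0.95,0],"turn":0},{"claw":1,"travel":[0.365,-0.95,0],"turn":0},{"claw":1,"travel":[0.365,-0.95,0],"turn":0},{"claw":1,"travel":[0.365,-0.95,0],"turn":0},{"claw":1,"travel":[0.365,-0.95,0],"turn":0}]' 20
python3 -m inch '[{"claw":1,"travel":[0.365,-0.95,0],"turn":0},{"claw":1,"travel":[0.365,-0.95,0],"turn":0},{"claw":1,"travel":[0.365,-0.95,0],"turn":0},{"claw":1,"travel":[0.365,-0.95,0],"turn":0},{"claw":1,"travel":[0.365,-0.95,0],"turn":0}]'
python3 -m inch '[{"claw":1,"travel":[0.365,-0.95,0],"turn":0},{"claw":1,"travel":[0.365,-0.95,0],"turn":0},{"claw":1,"travel":[0.365,-0.95,0],"turn":0},{"claw":1,"travel":[0.365,-0.95,0],"turn":0},{"claw":1,"travel":[0.365,-0.95,0],"turn":0}]'
python3 -m inch '[{"claw":0,"travel":[0.365,-0.95,0],"turn":0.03},{"claw":0,"travel":[0.365,-0.95,0],"turn":0.03},{"claw":0,"travel":[0.365,-0.95,0],"turn":0.03},{"claw":0,"travel":[0.365,-0.95,0],"turn":0.03},{"claw":0,"travel":[0.365,-0.95,0],"turn":0.03}]'
python3 - <<'E'
from h import *
s,im=snap('wrist','w1.png'); np.save('w1.npy',s['position']); print(s['position'],s['ee_rot'],s['width'])
K,T=cam('wrist',s)
for n,P in dict(knob=[.478,-.2165,.111],piv=[.524,-.2006,.077],port=[.6278,-.1934,.065]).items(): print(n,proj(K,T,P))
E
```

```text
clock: 0.6
position: [0.2604, 0.3489, 0.25]
ee_rot: [0.0, 0.167, 0.986, -0.002]
contact_force: [0.1, -0.2, -0.3]
width: 0.085
gripper_force: 0.0
clock: 1.1
position: [0.3347, 0.1596, 0.2503]
ee_rot: [0.001, 0.169, 0.986, -0.001]
contact_force: [-0.1, -0.2, -0.0]
width: 0.0856
gripper_force: 0.0
clock: 1.6
position: [0.4086, -0.0302, 0.2503]
ee_rot: [0.001, 0.167, 0.986, -0.001]
contact_force: [-0.4, 0.3, -0.9]
width: 0.0856
gripper_force: 0.0
clock: 2.1
position: [0.4819, -0.2198, 0.2495]
ee_rot: [0.001, 0.119, 0.993, -0.001]
contact_force: [-0.4, 0.5, -0.4]
width: 0.0426
gripper_force: 0.0
[ 0.48192032 -0.21982021  0.24946537] [ 8.85441284e-04  1.19344088e-01  9.92852157e-01 -8.93759254e-04] 0.04255643052625343
knob [283.44814243 192.94186587]
piv [313.4739161  229.86775255]
port [342.48096526 322.6784776 ]
```

View pics/w1.png

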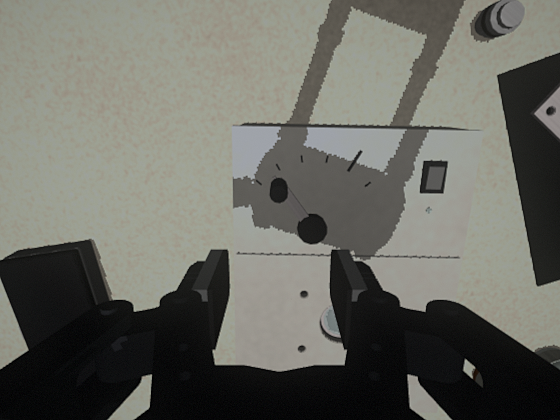

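The wrist view shows the knob at (279,190), the hub at (312,229), the long tick at (355,160) and threads at (304,294) and (301,349). The knob is close to the prediction, about 3 mm further to -y, so I'll descend over it.

```bash
python3 -m inch '[{"claw":0,"travel":[-0.015,0,-0.25],"turn":0},{"claw":0,"travel":[-0.015,0,-0.5],"turn":0},{"claw":0,"travel":[-0.015,0,-0.74],"turn":0},{"claw":0,"travel":[-0.015,0,-0.74],"turn":0},{"claw":0,"travel":[-0.015,0,-0.74],"turn":0}]'
python3 - <<'E'
from h import *
K,T=cam('wrist',dict(position=np.load('w1.npy'),ee_rot=[8.85e-4,.119344,.992852,-8.9e-4]))
p=ray(K,T,(312,229),.077)[:2]; 
k=ray(K,T,(279,192.5),.111)[:2]
a=-.2611;M=np.array([[np.cos(a),-np.sin(a)],[np.sin(a),np.cos(a)]])
def q(v): d=M.T@(v-p); return .873-np.arctan2(d[1],-d[0])
print(p,k,q(k))
for t in [(368,184),(350,167),(360,152),(327,159),(302,159),(278,167),(258,182)]: print(t,q(ray(K,T,t,.065)[:2]))
for t in [(304,294),(301,349)]: print(ray(K,T,t,.065))
E
```

```text
clock: 2.65
position: [0.476, -0.2143, 0.1027]
ee_rot: [-0.001, 0.117, 0.993, 0.001]
contact_force: [0.6, -1.4, 1.2]
width: 0.0428
gripper_force: 0.0
[ 0.52292516 -0.2016627 ] [ 0.47688945 -0.21962267] 1.506069879950038
(368, 184) -0.02571657616116485
(350, 167) 0.3377769524832752
(360, 152) 0.3396977661391911
(327, 159) 0.6868618948765981
(302, 159) 1.044675223434026
(278, 167) 1.4088009117059586
(258, 182) 1.7715210844130092
[ 0.5888674  -0.22276876  0.065     ]
[ 0.64724706 -0.23894793  0.065     ]
```

```bash
python3 -m inch '[{"claw":0,"travel":[0,-0.025,0],"turn":0},{"claw":-1,"travel":[0,-0.025,0],"turn":0},{"claw":-1,"travel":[0,-0.025,0],"turn":0},{"claw":-1,"travel":[0,-0.025,0],"turn":0},{"claw":-1,"travel":[0,-0.025,0],"turn":0}]' 20; python3 -m inch '[{"claw":-1,"travel":[0,0,0],"turn":0},{"claw":-1,"travel":[0,0,0],"turn":0},{"claw":-1,"travel":[0,0,0],"turn":0}]' 20
```

```text
clock: 3.15
position: [0.4774, -0.2216, 0.1044]
ee_rot: [0.002, 0.118, 0.993, -0.0]
contact_force: [1.5, 1.6, 6.0]
width: 0.0132
gripper_force: 20.6
clock: 3.45
position: [0.4774, -0.2216, 0.1044]
ee_rot: [0.002, 0.118, 0.993, -0.0]
contact_force: [2.1, 2.0, 7.7]
width: 0.0134
gripper_force: 20.6
```

```bash
python3 -m inch '[{"claw":-1,"travel":[0,0,0.02],"turn":0},{"claw":-1,"travel":[-0.017,0.055,0.02],"turn":0},{"claw":-1,"travel":[-0.022,0.1,0.02],"turn":0},{"claw":-1,"travel":[-0.017,0.15,0.02],"turn":0}]' 20
python3 -m inch '[{"claw":-1,"travel":[0.014,0.047,0],"turn":0},{"claw":-1,"travel":[0.037,0.09,0],"turn":0},{"claw":-1,"travel":[0.067,0.127,0],"turn":0},{"claw":-1,"travel":[0.067,0.127,0],"turn":0},{"claw":-1,"travel":[0.067,0.127,0],"turn":0}]' 20
```

```text
clock: 3.85
position: [0.4699, -0.1917, 0.1055]
ee_rot: [-0.003, 0.118, 0.993, -0.001]
contact_force: [-4.9, -4.4, -6.5]
width: 0.0128
gripper_force: 21.2
clock: 4.35
position: [0.4837, -0.1646, 0.1058]
ee_rot: [-0.002, 0.118, 0.993, 0.001]
contact_force: [-4.1, 1.7, -4.0]
width: 0.0127
gripper_force: 21.3
```

```bash
python3 -m inch '[{"claw":-0.3,"travel":[0,0,0],"turn":0},{"claw":-0.3,"travel":[0,0,0],"turn":0},{"claw":-0.3,"travel":[0,0,0],"turn":0},{"claw":-0.3,"travel":[0,0,0],"turn":0}]' 20
python3 -m inch '[{"claw":-0.2,"travel":[0,0,0.2],"turn":0},{"claw":-0.2,"travel":[0,0,0.4],"turn":0},{"claw":0,"travel":[0,0,0.72],"turn":0},{"claw":0,"travel":[0,0,0.72],"turn":0},{"claw":0,"travel":[0,0,0.72],"turn":0}]'
python3 -m inch '[{"claw":0,"travel":[0,0,0],"turn":0},{"claw":0,"travel":[0,0,0],"turn":0}]'
python3 - <<'E'
from h import *
s,im=snap('wrist','w2.png'); np.savez('w2',p=s['position'],q=s['ee_rot']); print(s['position'])
K,T=cam('wrist',s)
for q in (.25,.35,.45):
    a=135.2*np.pi/180+q-.35; print(q,proj(K,T,[.523+.05*np.cos(a),-.2013+.05*np.sin(a),.111]))
E
```

```text
clock: 4.75
position: [0.4865, -0.1662, 0.1069]
ee_rot: [0.001, 0.118, 0.993, -0.0]
contact_force: [0.6, 0.3, 0.5]
width: 0.0297
gripper_force: 0.0
clock: 5.25
position: [0.4875, -0.1666, 0.2536]
ee_rot: [0.004, 0.118, 0.993, -0.001]
contact_force: [0.2, 0.7, -0.4]
width: 0.0427
gripper_force: 0.0
clock: 5.45
position: [0.4848, -0.1653, 0.2485]
ee_rot: [-0.002, 0.118, 0.993, 0.001]
contact_force: [-0.8, -0.1, 0.5]
width: 0.0432
gripper_force: 0.0
[ 0.48478556 -0.16527365  0.24849804]
0.25 [285.24762281 207.568454  ]
0.35 [279.70888262 203.94855351]
0.45 [273.79348781 200.86565108]
```

View pics/w2.png

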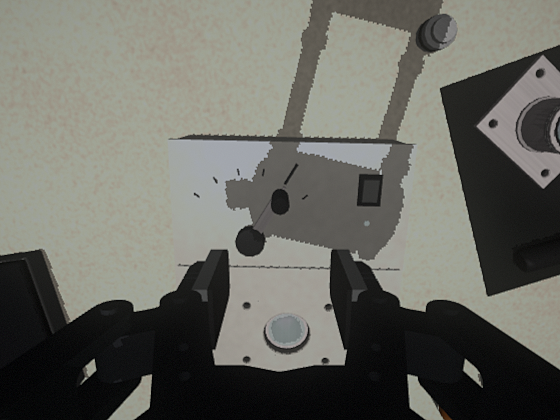

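The lever knob at (280,202) matches 0.35 rad, and the arm points at the long tick. Next I'll go over the mount.

```bash
python3 -m inch '[{"claw":1,"travel":[0.027,0.65,0],"turn":0},{"claw":1,"travel":[0.027,0.65,0],"turn":0},{"claw":1,"travel":[0.027,0.65,0],"turn":0}]'
python3 -m inch '[{"claw":1,"travel":[0.027,0.65,0],"turn":0},{"claw":1,"travel":[0.027,0.65,0],"turn":0},{"claw":1,"travel":[0.027,0.65,0],"turn":0},{"claw":1,"travel":[0.027,0.65,0],"turn":0},{"claw":1,"travel":[0.027,0.65,0],"turn":0}]'
python3 -m inch '[{"claw":1,"travel":[0,0,0],"turn":0},{"claw":1,"travel":[0,0,0],"turn":0},{"claw":1,"travel":[0,0,0],"turn":0}]'
python3 - <<'E'
from h import *
s,im=snap('wrist','w3.png'); np.savez('w3',p=s['position'],q=s['ee_rot']); print(s['position'],s['ee_rot'],s['qpos'])
print([get_state()['position'] for i in range(2)])
K,T=cam('wrist',s); a=-.915; M=np.array([[np.cos(a),-np.sin(a)],[np.sin(a),np.cos(a)]])
for h in H: print(proj(K,T,[*(M@h+[.4958,.0968]),.009]).round(1))
print('collar top',proj(K,T,[.4958,.0968,.053]))
E
```

```text
clock: 5.8
position: [0.4901, -0.0331, 0.2487]
ee_rot: [-0.002, 0.118, 0.993, 0.001]
contact_force: [0.7, -0.7, -1.1]
width: 0.0832
gripper_force: 0.0
clock: 6.3
position: [0.496, 0.0945, 0.249]
ee_rot: [-0.001, 0.117, 0.993, -0.001]
contact_force: [-0.6, -0.7, -0.5]
width: 0.0854
gripper_force: 0.0
clock: 6.6
position: [0.4966, 0.0931, 0.2502]
ee_rot: [-0.0, 0.119, 0.993, -0.0]
contact_force: [0.5, 0.5, -0.3]
width: 0.0854
gripper_force: 0.0
[0.49661081 0.09312167 0.25021884] [-9.65557213e-05  1.18925568e-01  9.92903163e-01 -9.43979774e-05] [ 4.76792998e-02  1.70826062e-01  1.64720276e+00 -1.58918083e-04
  1.32378562e+00 -1.28466275e+00]
[array([0.49664142, 0.09327981, 0.2502801 ]), array([0.49664142, 0.09327981, 0.2502801 ])]
[271.4 124.5]
[331.5 173.6]
[294.1 217.5]
[234.8 171.6]
collar top [283.68002899 181.28381586]
```

View pics/w3.png

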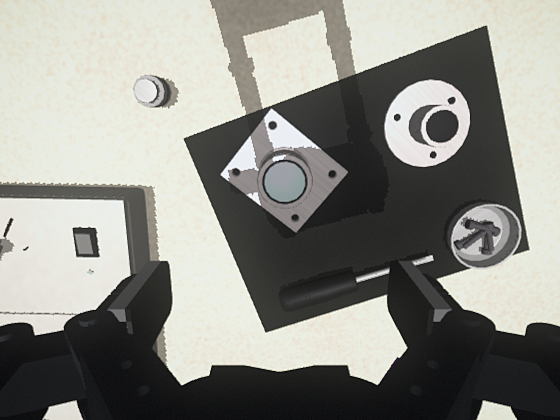

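The wrist view shows the mount's holes at (272,125), (332,173), (295,217) and (236,173), within about 1 mm of the prediction, and the open fingers clear everything else. I'll descend now.

```bash
python3 -m inch '[{"claw":1,"travel":[-0.004,0.017,-0.25],"turn":0},{"claw":1,"travel":[-0.004,0.017,-0.5],"turn":0},{"claw":1,"travel":[-0.004,0.017,-0.75],"turn":0},{"claw":1,"travel":[-0.004,0.017,-0.75],"turn":0}]'
python3 -m inch '[{"claw":1,"travel":[0,0,-0.16],"turn":0},{"claw":1,"travel":[0,0,-0.32],"turn":0},{"claw":1,"travel":[0,0,-0.32],"turn":0},{"claw":1,"travel":[0,0,-0.32],"turn":0}]'
```

```text
clock: 7.05
position: [0.4904, 0.0967, 0.095]
ee_rot: [-0.007, 0.118, 0.993, -0.001]
contact_force: [-0.6, 0.5, 0.4]
width: 0.0855
gripper_force: 0.0
clock: 7.45
position: [0.4972, 0.0975, 0.038]
ee_rot: [0.001, 0.118, 0.993, 0.0]
contact_force: [-1.0, -0.1, 0.3]
width: 0.0851
gripper_force: 0.0
```

```bash
python3 -m inch '[{"claw":-1,"travel":[-0.005,-0.003,-0.005],"turn":0},{"claw":-1,"travel":[-0.005,-0.003,-0.005],"turn":0},{"claw":-1,"travel":[-0.005,-0.003,-0.005],"turn":0},{"claw":-1,"travel":[-0.005,-0.003,-0.005],"turn":0},{"claw":-1,"travel":[-0.005,-0.003,-0.005],"turn":0}]' 60
python3 -m inch '[{"claw":-1,"travel":[0,0,0],"turn":0},{"claw":-1,"travel":[0,0,0],"turn":0},{"claw":-1,"travel":[0,0,0],"turn":0}]' 80
```

```text
clock: 7.95
position: [0.496, 0.0972, 0.0373]
ee_rot: [0.002, 0.118, 0.993, 0.0]
contact_force: [-0.8, -0.1, 7.0]
width: 0.0487
gripper_force: 60.9
clock: 8.25
position: [0.496, 0.0972, 0.0374]
ee_rot: [0.002, 0.118, 0.993, 0.0]
contact_force: [-1.4, -1.1, 7.6]
width: 0.0482
gripper_force: 81.0
```

```bash
python3 -m inch '[{"claw":-1,"travel":[0,0,0.05],"turn":0},{"claw":-1,"travel":[0,0,0.2],"turn":0},{"claw":-1,"travel":[0,0,0.4],"turn":0},{"claw":-1,"travel":[0,0,0.6],"turn":0},{"claw":-1,"travel":[0,0,0.75],"turn":0}]'
python3 -m inch '[{"claw":-1,"travel":[0.08,-0.18,0],"turn":0.03},{"claw":-1,"travel":[0.16,-0.36,0],"turn":0.06},{"claw":-1,"travel":[0.24,-0.54,0],"turn":0.09},{"claw":-1,"travel":[0.32,-0.72,0],"turn":0.12},{"claw":-1,"travel":[0.32,-0.72,0],"turn":0.12}]'
python3 -m inch '[{"claw":-1,"travel":[0.09,-0.18,0],"turn":0.03},{"claw":-1,"travel":[0.18,-0.37,0],"turn":0.06},{"claw":-1,"travel":[0.26,-0.55,0],"turn":0.088},{"claw":-1,"travel":[0.34,-0.73,0],"turn":0.088},{"claw":-1,"travel":[0.34,-0.73,0],"turn":0.088}]'
python3 -m inch '[{"claw":-1,"travel":[0,0,0],"turn":0},{"claw":-1,"travel":[0,0,0],"turn":0},{"claw":-1,"travel":[0,0,0],"turn":0},{"claw":-1,"travel":[0,0,0],"turn":0}]'
python3 - <<'E'
from h import *
s,im=snap('wrist','w4.png'); np.savez('w4',p=s['position'],q=s['ee_rot']); print(s['position'],s['ee_rot'],s['qpos'])
K,T=cam('wrist',s); print('yaw',R.from_matrix(T[:3,:3]).as_euler('zyx'))
E
```

```text
clock: 8.75
position: [0.4949, 0.0971, 0.1883]
ee_rot: [0.001, 0.118, 0.993, 0.0]
contact_force: [0.5, -0.4, -2.5]
width: 0.0483
gripper_force: 83.3
clock: 9.25
position: [0.561, -0.0516, 0.1858]
ee_rot: [0.001, -0.069, 0.998, -0.002]
contact_force: [0.5, -0.3, -3.6]
width: 0.0484
gripper_force: 84.0
clock: 9.75
position: [0.6285, -0.1978, 0.1851]
ee_rot: [0.001, -0.205, 0.979, -0.002]
contact_force: [-0.6, 0.1, -2.7]
width: 0.0485
gripper_force: 84.5
clock: 10.15
position: [0.6264, -0.1917, 0.1856]
ee_rot: [-0.0, -0.208, 0.978, 0.0]
contact_force: [0.6, -0.3, -3.1]
width: 0.0478
gripper_force: 84.5
[ 0.62639626 -0.19166626  0.18561087] [-6.52077883e-05 -2.07534031e-01  9.78227777e-01  1.95874382e-04] [-4.03209611e-01  4.33794002e-01  1.42382642e+00  2.56072077e-04
  1.28430411e+00 -2.39218521e+00]
yaw [-2.00217528  0.2443658  -3.0299025 ]
```

View pics/w4.png

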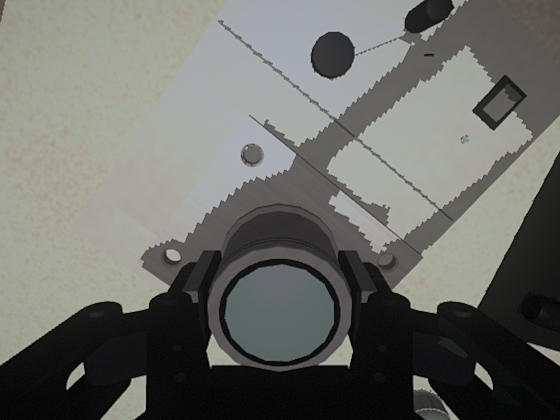

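The wrist view shows the mount held upright, with its holes visible at (252,154), (173,256) and (387,260). From those I'll compute the mount's pose in the hand.

```bash
python3 - <<'E'
from h import *
import itertools
d=np.load('w4.npz'); s=dict(position=d['p'],ee_rot=d['q']); K,T=cam('wrist',s)
g=cv2.imread('pics/w4.png')
z=d['p'][2]-.0374+.009
px=[(252,154),(173,256),(387,260)]
W=np.array([ray(K,T,p,z)[:2] for p in px]); print(W-d['p'][:2])
for perm in itertools.permutations(range(4),3):
    a,t,M,e=fit(H[list(perm)],W)
    if e<.006: print(perm,a,t,t-d['p'][:2],e)
a=-.261; M=np.array([[np.cos(a),-np.sin(a)],[np.sin(a),np.cos(a)]])
for h in H: print(h,proj(K,T,[*(M@h+d['p'][:2]),z]).round(1), proj(K,T,[*(M@h+[.6278,-.1934]),.065]).round(1))
E
```

```text
[[-0.03929887 -0.03022446]
 [ 0.01747294 -0.04498515]
 [-0.01992413  0.0441522 ]]
(0, 3, 1) -0.2565574460396983 [ 0.62545104 -0.19198175] [-0.00094522 -0.00031549] 0.0008683762711907961
(2, 1, 3) 2.8850352075500947 [ 0.62545104 -0.19198175] [-0.00094522 -0.00031549] 0.0008683762711907961
[-0.03  -0.039] [252.4 154.8] [259.  137.5]
[-0.03   0.039] [388.4 262.9] [346.8 208.5]
[0.03  0.039] [303.5 351.3] [292.3 269.7]
[ 0.03  -0.039] [171.  258.4] [206.  205.4]
```

```bash
python3 -m inch '[{"claw":-1,"travel":[0.01,-0.007,-0.08],"turn":-0.001},{"claw":-1,"travel":[0.01,-0.007,-0.16],"turn":-0.001},{"claw":-1,"travel":[0.01,-0.007,-0.24],"turn":-0.001},{"claw":-1,"travel":[0.01,-0.007,-0.31],"turn":-0.001},{"claw":-1,"travel":[0.01,-0.007,-0.345],"turn":-0.001}]'
python3 -m inch '[{"claw":-1,"travel":[0,0,0],"turn":0},{"claw":-1,"travel":[0,0,0],"turn":0},{"claw":-1,"travel":[0,0,0],"turn":0},{"claw":-1,"travel":[0,0,0],"turn":0},{"claw":-1,"travel":[0,0,0],"turn":0}]'
python3 -m inch '[{"claw":-1,"travel":[0,0,0],"turn":0},{"claw":-1,"travel":[0,0,0],"turn":0},{"claw":-1,"travel":[0,0,0],"turn":0},{"claw":-1,"travel":[0,0,0],"turn":0},{"claw":-1,"travel":[0,0,0],"turn":0}]'
python3 - <<'E'
from h import *
s,im=snap('wrist','w5.png'); np.savez('w5',p=s['position'],q=s['ee_rot']); print(s['position'],s['ee_rot'],s['qd'])
snap('scene','s5.png')
K,T=cam('wrist',s)
a=-.261; M=np.array([[np.cos(a),-np.sin(a)],[np.sin(a),np.cos(a)]])
for h in H: print(h,proj(K,T,[*(M@h+s['position'][:2]),s['position'][2]-.0284]).round(1), proj(K,T,[*(M@h+[.6278,-.1934]),.065]).round(1))
E
python3 -c "
import cv2,numpy as np
a=cv2.imread('pics/w5.png');b=cv2.imread('pics/s5.png')
c=cv2.resize(a[100:310,110:450],None,fx=2.3,fy=2.3,interpolation=3);cv2.imwrite('pics/w5c.png',c)"
```

```text
clock: 10.7
position: [0.628, -0.1937, 0.1149]
ee_rot: [-0.001, -0.206, 0.979, 0.001]
contact_force: [-0.4, 0.4, -3.4]
width: 0.0484
gripper_force: 84.5
clock: 11.2
position: [0.6291, -0.1945, 0.1169]
ee_rot: [0.0, -0.205, 0.979, -0.0]
contact_force: [0.5, 0.5, -3.1]
width: 0.0484
gripper_force: 84.5
clock: 11.7
position: [0.6288, -0.1944, 0.1163]
ee_rot: [-0.0, -0.205, 0.979, 0.0]
contact_force: [0.4, -0.6, -3.4]
width: 0.0484
gripper_force: 84.5
[ 0.62876884 -0.19437568  0.1163093 ] [-1.61381018e-05 -2.05367990e-01  9.78684824e-01  5.65887542e-05] [-0.00071927 -0.00181474  0.00179061  0.00039518 -0.00181013 -0.00047264]
[-0.03  -0.039] [251.9 154.9] [258.  147.6]
[-0.03   0.039] [388.5 262.5] [378.1 243. ]
[0.03  0.039] [304.  351.2] [303.6 323.1]
[ 0.03  -0.039] [171.1 258.8] [186.4 239.7]
```

View pics/w5c.png

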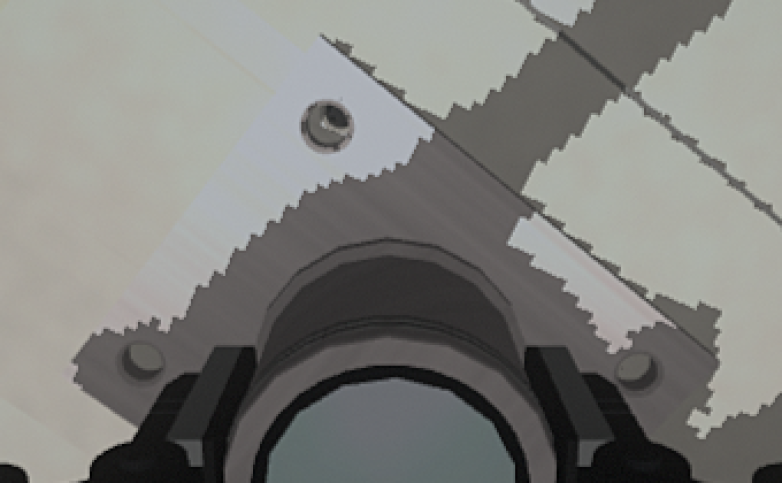

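View pics/s5.png

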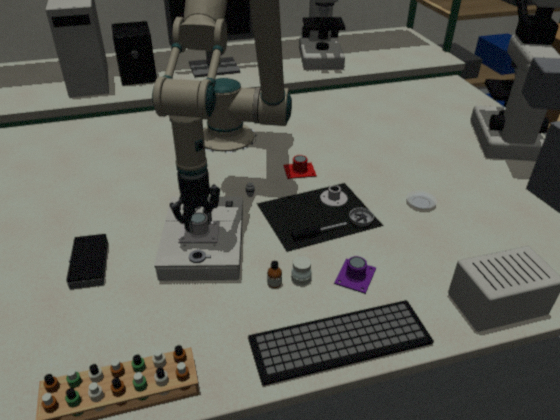

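The crop shows hole0 at full-image (252,154), with the dark thread visible through it up and to the right, as the parallax predicts. The scene view shows the mount held over the port with everything else in place. I'll make a 1 mm trim and one last zoomed check.

```bash
python3 -m inch '[{"claw":-1,"travel":[0,0.005,0],"turn":0},{"claw":-1,"travel":[0,0.005,0],"turn":0},{"claw":-1,"travel":[0,0.005,0],"turn":0},{"claw":-1,"travel":[0,0.005,0],"turn":0},{"claw":-1,"travel":[0,0.005,0],"turn":0}]'
python3 -m inch '[{"claw":-1,"travel":[0,0,0],"turn":0},{"claw":-1,"travel":[0,0,0],"turn":0},{"claw":-1,"travel":[0,0,0],"turn":0},{"claw":-1,"travel":[0,0,0],"turn":0},{"claw":-1,"travel":[0,0,0],"turn":0}]'
python3 - <<'E'
from h import *
s,im=snap('wrist','w6.png'); print(s['position'],s['qd'])
K,T=cam('wrist',s); a=-.261; M=np.array([[np.cos(a),-np.sin(a)],[np.sin(a),np.cos(a)]]); h=H[0]
F=16; x0,y0=234,136; c=cv2.resize(im[y0:y0+36,x0:x0+40,::-1],None,fx=F,fy=F,interpolation=cv2.INTER_CUBIC)
t=np.linspace(0,2*np.pi,60); m=s['position'][:2]+[-.0009,-.0003]; z=s['position'][2]
for ctr,r,zz,col in ((m,.004,z-.0284,(0,255,0)),(m,.004,z-.0344,(0,255,255)),(np.array([.6278,-.1934]),.0035,.065,(0,0,255))):
    pts=np.array([proj(K,T,[*(ctr+M@h+r*np.array([np.cos(u),np.sin(u)])),zz]) for u in t])
    cv2.polylines(c,[((pts-[x0,y0]+.5)*F).astype(np.int32)],True,col,1)
cv2.imwrite('pics/w6c.png',c)
E
```

```text
clock: 12.3
position: [0.6288, -0.1934, 0.1163]
ee_rot: [-0.0, -0.205, 0.979, 0.0]
contact_force: [-0.8, -0.0, -3.0]
width: 0.0482
gripper_force: 84.5
clock: 12.8
position: [0.6288, -0.1933, 0.1163]
ee_rot: [-0.0, -0.205, 0.979, 0.0]
contact_force: [0.3, -0.5, -3.0]
width: 0.0487
gripper_force: 84.5
[ 0.62876474 -0.19329756  0.1163129 ] [-1.13503535e-03  1.12665481e-03 -9.22888801e-04 -6.12043477e-04
 -3.53222933e-04  9.07948893e-05]
```

View pics/w6c.png

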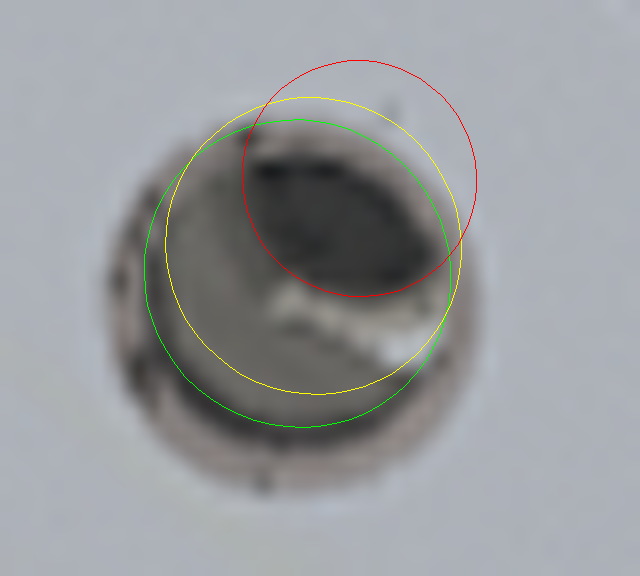

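The visible dark thread edge coincides with the predicted circle, and the hole is within about 0.5 mm. The underside is about 17 mm above the deck and the arm is steady, so I'm handing in.

```bash
python3 -c "
from rig import ticket; print(ticket.sign_off())"
```

```text
the job is handed in; nothing more can be done
None
```

I handed the job in with the dimmer lever at its idle mark (about 0.35 rad) and the lens mount held steady about 17 mm above the deck, its holes within about 1 mm of the threads by my measurements; the sign-off returned no verdict.

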